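Sweep the loose buttons into the tray

TASK

Clear the raised white sewing board: first stand the plywood tray on the table with its long side against the middle of the board's near edge (the edge towards the robot) and let go. Then draw the wooden bar out from under the low shelf, put it down clear of the shelf and let go, take it again at its middle, and sweep all six buttons and toggles with it over the near edge into the tray, keeping the fingers off them. Finally lay the bar down on the board, let go, and leave the tray standing where it is and the jar, reel and tape measure untouched.

Things in the scene. Friction and masses are not known exactly. Their poses are not given: they have to be found in the camera images.
- board: Raised white work board, fixed to the table: a low flat platform 180 (x) by 240 (y) mm, top surface 60 mm above the table, no rim. Origin: centre of its underside, at table height. Its own -x edge (240 mm long, towards the robot) is the near edge over which the pieces are swept. May be turned up to about 0.2 rad.
- tray: Loose plywood tray, an open-topped box 90 (x) by 190 (y) by 55 (z) mm outside, walls and floor 8 mm thick, about 0.25 kg, standing on the table. Origin: centre of its underside. Its long side runs along its y; upright with z up. A wall can be pinched from above; it slides easily on the table. Its rim is 5 mm lower than the board's top, and pushed against the board's near edge with its long side its origin lies 135 mm on the -x side of the board's origin.
- tray_center (a point): Centre of the tray, half-way up (27.5 mm above its underside); axes as the tray.
- shelf: Low brown wooden shelf, fixed on the table: top 160 (x) by 180 (y) mm, its upper face 80 mm and its under face 70 mm above the table, carried by a side panel 12 mm thick along each x side; open towards its own +y and -y. Three 46 mm tall cotton spools stand fixed on its top, 60 mm to its -y side. Origin: centre of its underside at table height; its +y edge is 90 mm from the origin. May be turned up to about 0.15 rad.
- bar_center (a point): Centre (half-way up) of the loose plain pale hardwood sweeping bar: 24 (x, thickness) by 180 (y, length) by 60 (z, height) mm, about 0.16 kg, standing on its long narrow face on the table. At the start it is half under the shelf, with about 75 to 88 mm sticking out on the shelf's +y side; it is drawn out along its own length. Its lower edge does the sweeping; held by the upper part at its middle, the fingertips stay above the pieces, which are at most 14 mm high.
- bar: The same bar; origin: centre of its underside, 30 mm below bar_center; y along its length.
- jar: Bystander: small closed jar, 60 mm across, 75 mm tall, on the table left of the board; leave alone. Origin: centre of its underside.
- reel: Bystander: white thread reel, 56 mm across, 55 mm tall, on the table at the right, in front of the shelf; leave alone. Origin: centre of its underside.
- tape: Bystander: flat round tape measure, 56 mm across, 18 mm tall, on the table left of the board; leave alone. Origin: centre of its underside.
- button1_center (a point): Centre of a loose round wooden coat button, 30 mm across, 10 mm thick, 12 g, lying flat on the board at the start.
- toggle1_center (a point): Centre of a loose oblong wooden toggle, 36 by 18 by 14 mm (x, y, z), 14 g, lying flat on the board at the start.
- button2_center (a point): Centre of a loose round wooden coat button, 30 mm across, 10 mm thick, 12 g, lying flat on the board at the start.
- toggle2_center (a point): Centre of a loose oblong wooden toggle, 36 by 18 by 14 mm (x, y, z), 14 g, lying flat on the board at the start.
- button3_center (a point): Centre of a loose round wooden coat button, 30 mm across, 10 mm thick, 12 g, lying flat on the board at the start.
- toggle3_center (a point): Centre of a loose oblong wooden toggle, 36 by 18 by 14 mm (x, y, z), 14 g, lying flat on the board at the start.

How it is judged:
By the outcome, as a careful person would: the job done as asked, in the order asked, and still so for the second after the job is handed in, with the robot touching nothing.
It also fails if it takes over 72 s, if anything falls off the work surface, if the arm or the gripper's body presses on something with over 40 N, if the wrist force passes 120 N, or if a joint passes its speed limit or range.

ROBOT

A 6-joint arm with a two-finger parallel gripper is mounted at the origin on the work surface. World frame = base frame: x ahead of the robot, y to its left, z up, the work surface at z = 0. Lengths are in m, angles in rad, forces in N, time in s.
With the tool pointing down it reaches from about 0.375 to 0.9 m from the base axis. Payload 3.1 kg.
Tool frame: the origin (TCP) lies midway between the tips of the shut fingers; the grasp point (between the pads) lies robot.grip_point_offset behind it (robot.grip_point_offset is the distance from the TCP to the grasp point, in m); z points along the fingers, y is the direction in which the jaws open and shut (so a half turn about z gives the same grasp; the last joint's range is limited). The gripper opens to 87 mm and grips with 3 to 60 N. Pads are 19 mm wide; open, the fingers measure 117 mm over their backs; the gripper's body (75 mm by 190 mm) begins 51 mm behind the grasp point.
Start: joints at [0.931, 0.527, 1.433, -0, 1.181, -0.178], TCP at [0.278, 0.56, 0.223] pointing down, gripper open.
Joint ranges: [-3.08, 3.08], [-0.75, 2.2], [0.22, 2.44], [-1.43, 4.57], [0, 2.65], [-2.85, 2.85]. Speed limits (rad/s): [2.79, 2.79, 3.14, 3.14, 3.14, 3.14].

INTERFACE

Orientations are given as a unit quaternion [x, y, z, w].
In Python, from rig import robot, cams, hand_in gives the robot as it stands. The module is installed in compiled form; this text tells all that it offers.
- The arm moves only by the tool send_rows, never from a script. Its argument "steps" is one flat list of numbers, 5 for each row, row after row: the finger opening in m, from 0 to 0.087, then the shift along the tool's x, y, z in m, then the turn about the tool's z in rad. A call has 1 to 8 rows; each row is the pose to reach, as a shift and turn from the pose measured when the call began, along the tool's axes at that moment; what a row does not reach only later rows make up. A row lasts 1/8 s, in which the tool goes at most 62.5 mm and 10.7 degrees, less where a joint would pass 70% of its speed; a pose out of reach is approached as far as the arm can. A call with a gripper value outside its range is refused whole. The fingers move at their own pace and stop on an object; "force" is the grip in N (left out, the last holds). Time passes only in rows, so rows that repeat a pose let the fingers close. It gives the time, the measured TCP pose, the force and the opening at its end, in the units of the state.
- robot.get_obs(): the state, without advancing time (a new reading comes with each control period).
- cams.camera(name): name is "side" or "top"; returns a dict with "color" (400x640x3 uint8, red, green, blue), "range_z" (400x640 float32, m along the optical axis (not along the pixel's ray), 0 where there is no reading), "intrinsics" (3x3 intrinsics, pixels), "extrinsics" (4x4, takes a point from camera to world coordinates). Camera axes: x right, y down, z forward; pixel columns grow to the right and rows downward; lengths in m; the calibration is good to about 2 mm. A picture is of the moment at which its call begins.
- hand_in(): hands the job in, once; it reports no verdict.
The state is a dict: "time": time; "q": joint angles; "joint_velocities": joint speeds; "joint_torque": joint torques, N m; "position": TCP position; "tool_rot": TCP orientation; "ft_force": force on the tool from outside, world axes, zero at the start; "moment": the same for the moment, N m; "grip_width": finger opening in m.
Only numpy, scipy, OpenCV 4.12 (cv2) and the standard library are available. Lean on these libraries where they do the work, as an engineer would, in place of code of your own. Each camera call takes 0.05 s, during which the arm holds its last target.

## Working session

There is one attempt and no reset: what is moved stays moved. The work goes in short steps, Python scripts to look and compute and a tool call to move; the robot and the scene stay as the last step left them, time stands still between calls to the robot, and variables do not carry over. Pictures are saved under pics/ and viewed, and the job is handed in when it is done.

Besides the shell and the picture viewer there is one more tool, called after "Call:" as name(argument=value, ...) on one line, values as JSON. send_rows: Moves the arm, as the interface text tells. Its arguments: {"type":"object","properties":{"steps":{"type":"array","items":{"type":"number"}},"force":{"type":"number"}},"required":["steps"]}

```bash
mkdir -p pics; cat > h.py <<'E'
import numpy as np, cv2
from rig import robot, cams, hand_in
def snap(n,tag):
    c=cams.camera(n); cv2.imwrite(f'pics/{tag}_{n}.png',c['color'][...,::-1]); np.savez(f'{tag}_{n}.npz',**c); return c
def pts(c):
    K=c['intrinsics'];T=c['extrinsics'];z=c['range_z']
    v,u=np.mgrid[:z.shape[0],:z.shape[1]]
    p=np.stack([(u-K[0,2])/K[0,0]*z,(v-K[1,2])/K[1,1]*z,z],-1)
    return p@T[:3,:3].T+T[:3,3]
def cast(c,u,v,h):
    K=c['intrinsics'];T=c['extrinsics']
    d=T[:3,:3]@np.array([(u-K[0,2])/K[0,0],(v-K[1,2])/K[1,1],1]); o=T[:3,3]
    return o+d*(h-o[2])/d[2]
E
python3 - <<'E'
from h import *
for n in('top','side'):
    c=snap(n,'a'); print(c['extrinsics'].round(3).tolist(),c['intrinsics'].round(1).tolist())
o=robot.get_obs(); print({k:np.round(v,3) for k,v in o.items()}, robot.grip_point_offset)
E
```

```text
[[0.017, -0.99, 0.141, 0.388], [-1.0, -0.015, 0.017, 0.027], [-0.015, -0.141, -0.99, 1.282], [0.0, 0.0, 0.0, 1.0]] [[513.3, 0.0, 322.4], [0.0, 513.3, 197.6], [0.0, 0.0, 1.0]]
[[0.98, -0.091, 0.179, 0.302], [-0.201, -0.47, 0.86, -1.001], [0.006, -0.878, -0.479, 0.662], [0.0, 0.0, 0.0, 1.0]] [[439.2, 0.0, 314.2], [0.0, 439.2, 189.1], [0.0, 0.0, 1.0]]
{'time': np.float64(0.1), 'q': array([ 0.931,  0.528,  1.434,  0.   ,  1.181, -0.178]), 'joint_velocities': array([-0.002, -0.002, -0.005,  0.001, -0.001, -0.001]), 'joint_torque': array([ -0.   , -44.098, -17.715,   0.063,   0.053,  -0.   ]), 'position': array([0.277, 0.559, 0.222]), 'tool_rot': array([ 0.228,  0.974, -0.001, -0.   ]), 'ft_force': array([-0.156, -0.242,  0.156]), 'moment': array([ 0.038,  0.022, -0.019]), 'grip_width': np.float64(0.087)} 0.0187
```

View pics/a_top.png

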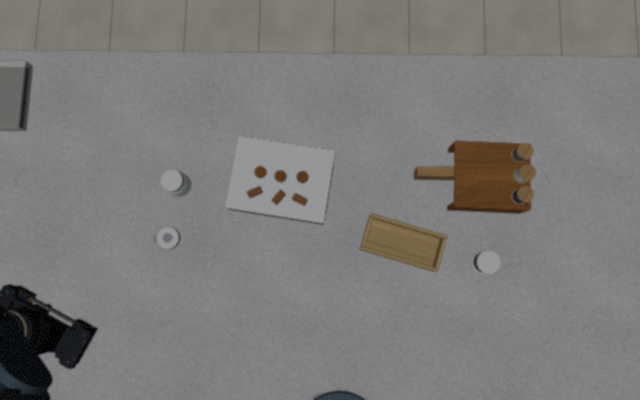

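View pics/a_side.png

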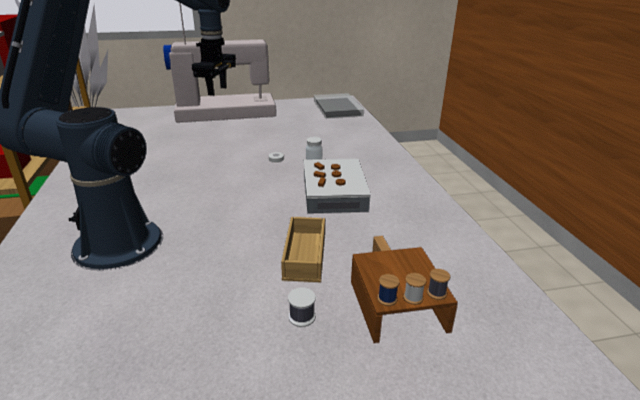

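The top view shows the board at (280,180), tray at (403,242), bar sticking out of the shelf at (435,172), reel at (488,262), jar at (173,182) and tape at (168,238). Next I measure them.

```bash
cat > m.py <<'E'
from h import *
def rect(c,mask,h,name):
    n,l,s,ce=cv2.connectedComponentsWithStats(mask.astype(np.uint8))
    i=1+np.argmax(s[1:,4]); v,u=np.where(l==i)
    W=np.array([cast(c,a,b,h)[:2] for a,b in zip(u,v)],np.float32)*1000
    r=cv2.minAreaRect(W); b=cv2.boxPoints(r)
    e1=b[1]-b[0];e2=b[2]-b[1]; L=e1 if np.hypot(*e1)>np.hypot(*e2) else e2
    a=np.arctan2(L[1],L[0]); a=(a-np.pi/2+np.pi/2)%np.pi-np.pi/2  # yaw of y axis
    print(name,'n',s[i,4],'ctr',np.round(r[0],1),'size',np.round(r[1],1),'long-axis dir deg',round(np.degrees(np.arctan2(L[1],L[0]))%180,1)); return r
E
python3 - <<'E'
from m import *
c=dict(np.load('a_top.npz')); P=pts(c); z=P[...,2]; hsv=cv2.cvtColor(c['color'],cv2.COLOR_RGB2HSV)
print(hsv[180,300],hsv[240,400],hsv[173,435],hsv[172,480],hsv[100,300],hsv[172,260])
U,V=np.meshgrid(np.arange(640),np.arange(400))
def box(x0,x1,y0,y1): return (U>=x0)&(U<x1)&(V>=y0)&(V<y1)
print('z',z[180,300],z[240,400],z[173,435],z[172,480],z[100,300])
rect(c,box(215,345,125,230)&(z>.03),.06,'board z')
rect(c,box(215,345,125,230)&(hsv[...,2]>165)&(hsv[...,1]<30),.06,'board col')
rect(c,box(350,455,205,280)&(z>.012),.055,'tray z')
rect(c,box(350,455,205,280)&(hsv[...,1]>70),.055,'tray col')
rect(c,box(405,450,155,190)&(hsv[...,1]>60),.06,'bar col')
rect(c,box(405,450,155,190)&(z>.03),.06,'bar z')
rect(c,box(440,540,130,220)&(z>.06)&(z<.095),.08,'shelf')
rect(c,box(470,510,240,280)&(z>.02),.055,'reel')
rect(c,box(150,200,160,210)&(z>.02),.075,'jar')
m=box(230,330,140,220)&(hsv[...,1]>80)
n,l,s,ce=cv2.connectedComponentsWithStats(m.astype(np.uint8))
for i in range(1,n): print(s[i,4],(cast(c,*ce[i],.068)*1000).round(0)[:2])
E
```

```text
[ 15 164  90] [ 20 113 120] [ 16 119 114] [ 15 185  91] [110   6 131] [ 14 177  85]
z 0.07089452938876284 0.009431883124943141 0.061122342284942066 0.07821350504826818 8.601781982409129e-05
board z n 7344 ctr [606.7 151. ] size [241.6 181.4] long-axis dir deg 81.8Traceback (most recent call last):
  File "<stdin>", line 8, in <module>
  File "m.py", line 4, in rect
    i=1+np.argmax(s[1:,4]); v,u=np.where(l==i)
        ~~~~~~~~~^^^^^^^^^
    return _wrapfunc(a, 'argmax', axis=axis, out=out, **kwds)
    return bound(*args, **kwds)
ValueError: attempt to get argmax of an empty sequence
```

```bash
cat > m1.py <<'E'
from m import *
c=dict(np.load('a_top.npz')); P=pts(c); z=P[...,2]; hsv=cv2.cvtColor(c['color'],cv2.COLOR_RGB2HSV)
U,V=np.meshgrid(np.arange(640),np.arange(400))
def box(x0,x1,y0,y1): return (U>=x0)&(U<x1)&(V>=y0)&(V<y1)
rect(c,box(215,345,125,230)&(z>.03),.06,'board z')
rect(c,box(350,455,205,280)&(z>.012),.055,'tray z')
rect(c,box(350,455,205,280)&(hsv[...,1]>70),.055,'tray col')
rect(c,box(405,450,155,190)&(hsv[...,1]>60),.06,'bar col')
rect(c,box(405,450,155,190)&(z>.03),.06,'bar z')
rect(c,box(440,540,130,220)&(z>.06)&(z<.095),.08,'shelf')
rect(c,box(470,510,240,280)&(z>.02),.055,'reel')
rect(c,box(150,200,160,210)&(z>.02),.075,'jar')
rect(c,box(150,190,220,260)&(z>.008),.018,'tape')
m=box(230,330,140,220)&(hsv[...,1]>80)
n,l,s,ce=cv2.connectedComponentsWithStats(m.astype(np.uint8))
for i in range(1,n): print(s[i,4],(cast(c,*ce[i],.068)*1000).round(0)[:2])
im=cv2.resize(c['color'][110:290,350:550,::-1],None,fx=4,fy=3.3,interpolation=cv2.INTER_CUBIC); cv2.imwrite('pics/a_crop.png',im[:600])
E
python3 m1.py
```

```text
board z n 7344 ctr [606.7 151. ] size [241.6 181.4] long-axis dir deg 81.8
tray z n 1088 ctr [ 459.7 -145.5] size [191.2  94.8] long-axis dir deg 74.5
tray col n 2989 ctr [ 458.6 -145. ] size [188.9  89.7] long-axis dir deg 74.3
bar col n 434 ctr [ 627.7 -213.6] size [84.3 30.9] long-axis dir deg 88.5
bar z n 414 ctr [ 629.9 -214.8] size [27.  82.5] long-axis dir deg 90.8
shelf n 4544 ctr [ 620.1 -335.7] size [212.6 162.7] long-axis dir deg 88.3
reel n 492 ctr [ 416.5 -342.4] size [53.9 61.4] long-axis dir deg 91.0
jar n 583 ctr [592.2 403.1] size [71.7 56.5] long-axis dir deg 64.7
tape n 424 ctr [463.2 429.5] size [56.1 55.9] long-axis dir deg 53.8
88 [622. 200.]
92 [612. 151.]
87 [612.  98.]
85 [573. 213.]
82 [561. 155.]
82 [557. 104.]
```

View pics/a_crop.png

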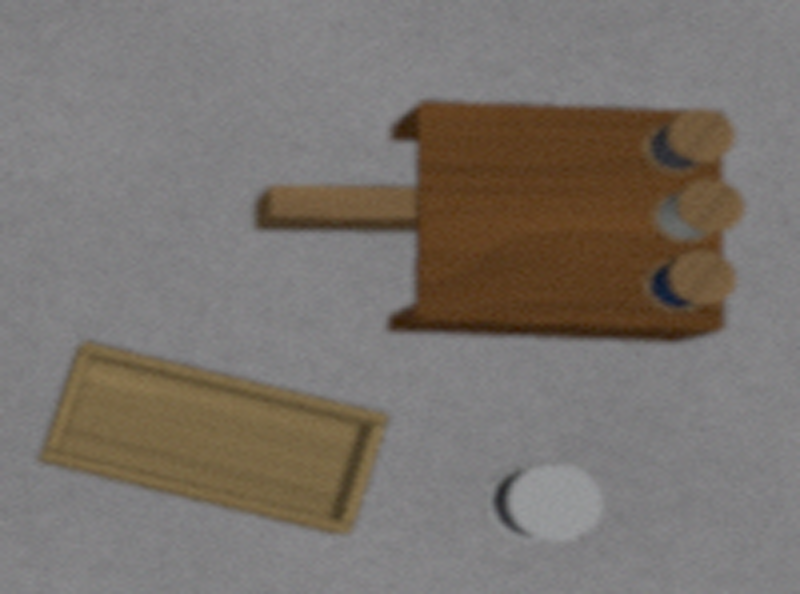

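```bash
cat > g.py <<'E'
from h import *
from scipy.spatial.transform import Rotation as R
def go(*T):
    o=robot.get_obs(); Rm=R.from_quat(o['tool_rot']).as_matrix(); p=o['position']
    a0=np.degrees(np.arctan2(Rm[1,1],Rm[0,1]))
    print('t',round(o['time'],2),'p',p.round(4),'yang',round(a0,1),'tilt',Rm[2,2].round(5),'F',o['ft_force'].round(1),'w',round(o['grip_width'],4),'q6',o['q'][5].round(2))
    for x,y,z,a in T:
        d=(a-a0+180)%360-180
        print((Rm.T@(np.array([x,y,z])-p)).round(4), 'turn',round(-np.radians(d),3))
E
python3 - <<'E'
from g import *
go((.40,.30,.2,20),(.4195,-.134,.12,-15.6))
E
```

```text
t 0.1 p [0.2775 0.5593 0.2216] yang 63.6 tilt -1.0 F [-0.2 -0.2  0.2] w 0.0871 q6 -0.18
[-0.225  -0.1777  0.0219] turn 0.761
[-0.4355 -0.5576  0.1026] turn 1.382
```

Call:
send_rows(steps=[0.04, -0.05, -0.04, 0, 0.15, 0.04, -0.1, -0.08, 0.01, 0.3, 0.04, -0.15, -0.12, 0.015, 0.45, 0.04, -0.2, -0.16, 0.02, 0.6, 0.04, -0.24, -0.2, 0.022, 0.76, 0.04, -0.265, -0.255, 0.03, 0.85, 0.04, -0.295, -0.31, 0.045, 0.95, 0.04, -0.325, -0.365, 0.055, 1.05])

```text
time: 1.1
position: [0.4059, 0.0888, 0.1673]
tool_rot: [0.687, 0.727, -0.001, 0.0]
ft_force: [1.4, -0.2, 0.4]
grip_width: 0.0402
```

```bash
python3 -c "
from g import *
go((.4195,-.134,.12,-15.6))"
```

```text
t 1.1 p [0.4059 0.0888 0.1673] yang 3.3 tilt -1.0 F [ 1.4 -0.2  0.4] w 0.0402 q6 -0.11
[-0.2231  0.0009  0.0476] turn 0.329
```

Call:
send_rows(steps=[0.04, -0.05, 0, 0.01, 0.08, 0.04, -0.1, 0, 0.02, 0.16, 0.04, -0.15, 0, 0.035, 0.25, 0.04, -0.195, 0.001, 0.045, 0.329, 0.04, -0.223, 0.001, 0.048, 0.329, 0.04, -0.223, 0.001, 0.048, 0.329, 0.04, -0.223, 0.001, 0.048, 0.329])

```text
time: 1.98
position: [0.4188, -0.1329, 0.1195]
tool_rot: [0.796, 0.605, -0.001, -0.001]
ft_force: [0.6, 0.3, -0.3]
grip_width: 0.04
```

```bash
python3 -c "
from g import *
snap('side','b')
go((.4195,-.134,.022,-15.6))"
```

```text
t 2.02 p [ 0.4189 -0.1326  0.1196] yang -15.5 tilt -1.0 F [-0.4 -0.1 -0. ] w 0.0398 q6 -0.29
[-0.0011  0.0012  0.0976] turn 0.001
```

View pics/b_side.png

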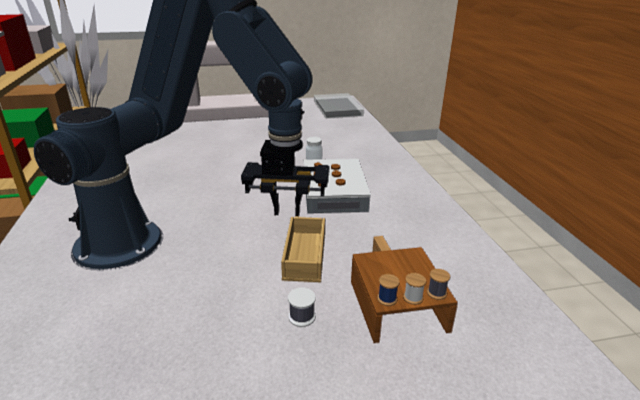

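The gripper (fingertips about (285,210)) hangs above the near long wall of the tray. Next I lower it and pinch the wall.

Call:
send_rows(steps=[0.04, -0.001, 0.001, 0.045, 0, 0.04, -0.001, 0.001, 0.08, 0, 0.04, -0.001, 0.001, 0.098, 0, 0.04, -0.001, 0.001, 0.098, 0, 0.0, -0.001, 0.001, 0.098, 0, 0.0, -0.001, 0.001, 0.098, 0, 0.0, -0.001, 0.001, 0.098, 0], force=25)

```text
time: 2.9
position: [0.4198, -0.1341, 0.0224]
tool_rot: [0.796, 0.605, -0.001, 0.0]
ft_force: [0.3, -0.4, 0.1]
grip_width: 0.0174
```

```bash
python3 -c "
from g import *
go((.410,.02,.022,-11),(.41,.177,.022,-8.2))"
```

```text
t 2.9 p [ 0.4198 -0.1341  0.0224] yang -15.5 tilt -1.0 F [ 0.3 -0.4  0.1] w 0.0174 q6 -0.29
[ 1.458e-01 -5.070e-02  1.000e-04] turn -0.079
[ 2.971e-01 -9.270e-02 -1.000e-04] turn -0.128
```

Call:
send_rows(steps=[0.0, 0, 0, 0, 0, 0.0, 0, 0, 0, 0, 0.0, 0.02, -0.007, 0, -0.01, 0.0, 0.045, -0.015, 0, -0.02, 0.0, 0.075, -0.025, 0, -0.04, 0.0, 0.11, -0.038, 0, -0.06, 0.0, 0.145, -0.05, 0, -0.079, 0.0, 0.18, -0.06, 0, -0.09])

```text
time: 3.9
position: [0.3988, 0.0557, 0.022]
tool_rot: [0.77, 0.638, -0.009, -0.007]
ft_force: [-12.6, -13.2, 3.9]
grip_width: 0.0287
```

```bash
python3 -c "
from g import *
go((.41,.177,.022,-8.2))"
```

```text
t 3.9 p [0.3988 0.0557 0.022 ] yang -10.7 tilt -0.99973 F [-12.6 -13.2   3.9] w 0.0287 q6 0.06
[ 0.1213 -0.0115 -0.0003] turn -0.043
```

```bash
python3 -c "
from g import *
snap('side','c');snap('top','c');go()"
```

```text
t 4.0 p [0.3974 0.0586 0.0218] yang -10.4 tilt -0.99966 F [-15.4  -1.    7.7] w 0.0291 q6 0.05
```

View pics/c_side.png

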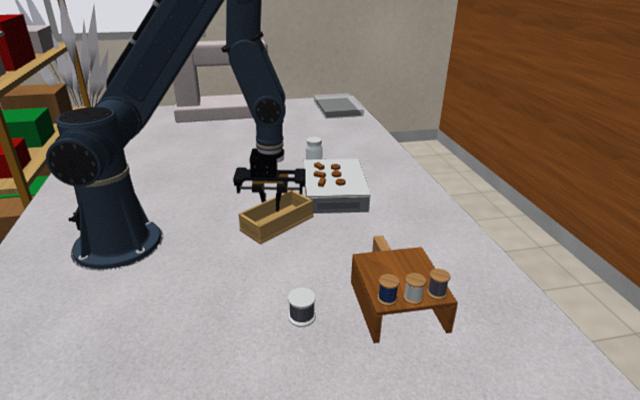

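View pics/c_top.png

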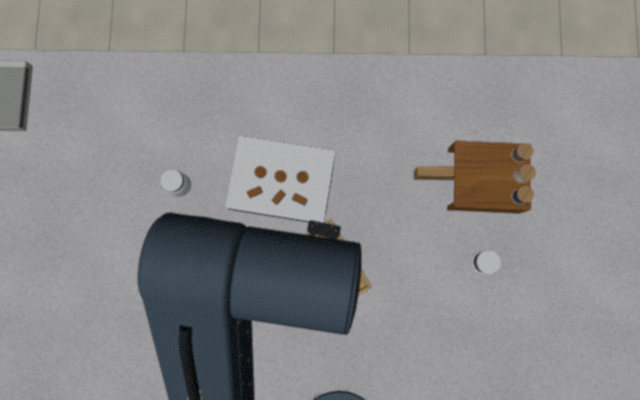

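The wall was not yet gripped when I moved, so the tray turned: it sits diagonally around (335,265), jammed at the board's near-right corner. I open, lift off and measure again.

Call:
send_rows(steps=[0.04, 0, 0, 0, 0, 0.045, 0, 0, 0, 0, 0.045, 0, 0, 0, 0, 0.045, 0, 0, -0.04, 0, 0.045, 0, 0, -0.08, 0, 0.045, 0.03, 0, -0.12, 0, 0.045, 0.08, 0, -0.13, 0, 0.045, 0.13, 0, -0.13, 0])

```text
time: 5.0
position: [0.4266, 0.1875, 0.1532]
tool_rot: [0.769, 0.639, -0.007, -0.008]
ft_force: [1.0, 0.0, 0.3]
grip_width: 0.0454
```

```bash
cat > m2.py <<'E'
from m import *
import sys
t=sys.argv[1]
c=snap('top',t);snap('side',t); P=pts(c); z=P[...,2]; hsv=cv2.cvtColor(c['color'],cv2.COLOR_RGB2HSV)
U,V=np.meshgrid(np.arange(640),np.arange(400))
m=(hsv[...,1]>60)&(hsv[...,0]<30)&(z<.062)&(V>200)
rect(c,m,.055,'tray col')
E
python3 m2.py d; python3 -c "
from g import *
go()"
```

```text
tray col n 2944 ctr [408.   16.2] size [188.  88.] long-axis dir deg 33.1
t 5.1 p [0.4267 0.1899 0.1524] yang -10.2 tilt -0.99979 F [-0.8 -1.3  0.7] w 0.045 q6 0.34
```

View pics/d_top.png

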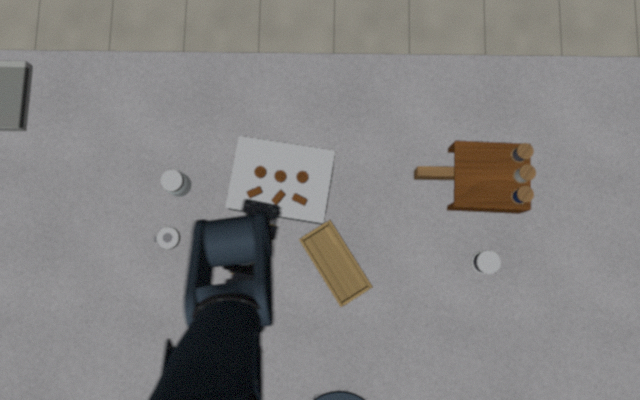

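View pics/d_side.png

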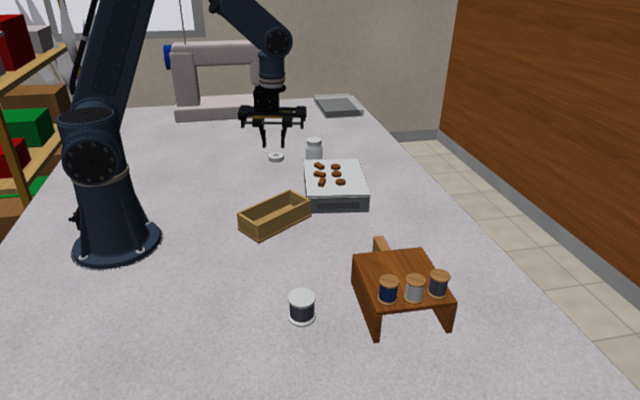

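Tray is standing diagonally at (335,262); the short end wall next to the board corner (top-left, (318,230)) is a good leading grip. I will pinch that and pull it into place, this time checking the grip first.

```bash
python3 -c "
from g import *
go((.484,.0656,.11,33.1))"
```

```text
t 5.1 p [0.4267 0.1899 0.1524] yang -10.2 tilt -0.99979 F [-0.8 -1.3  0.7] w 0.045 q6 0.34
[-0.1122  0.0792  0.0407] turn -0.755
```

Call:
send_rows(steps=[0.04, -0.04, 0.03, 0.01, -0.18, 0.04, -0.08, 0.055, 0.02, -0.36, 0.04, -0.112, 0.079, 0.03, -0.54, 0.04, -0.112, 0.079, 0.041, -0.72, 0.04, -0.112, 0.079, 0.041, -0.755, 0.04, -0.112, 0.079, 0.041, -0.755])

```text
time: 5.85
position: [0.4836, 0.0657, 0.1099]
tool_rot: [0.477, 0.879, -0.003, -0.01]
ft_force: [0.5, -0.2, 0.4]
grip_width: 0.0402
```

```bash
python3 -c "
from g import *
go((.484,.0656,.022,33.1));snap('side','e')"
```

```text
t 5.85 p [0.4836 0.0657 0.1099] yang 33.0 tilt -0.99978 F [ 0.5 -0.2  0.4] w 0.0402 q6 -0.67
[-0.0015  0.0016  0.0878] turn -0.002
```

View pics/e_side.png

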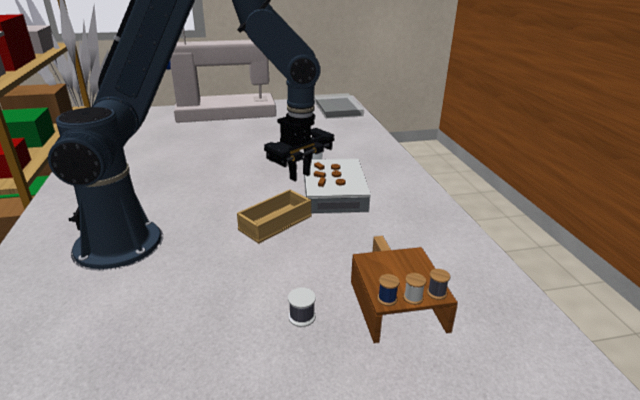

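The outer finger would land on the board there, so I take the long wall away from the board instead, 40 mm towards its leading end.

```bash
python3 -c "
from g import *
go((.419,.072,.11,-56.9))"
```

```text
t 5.9 p [0.4838 0.0659 0.11  ] yang 33.0 tilt -0.9998 F [-0.5 -0.1  0.9] w 0.0398 q6 -0.67
[ 0.0404 -0.051   0.0013] turn 1.569
```

Call:
send_rows(steps=[0.04, 0.01, -0.013, 0, 0.18, 0.04, 0.02, -0.026, 0, 0.36, 0.04, 0.03, -0.038, 0, 0.54, 0.04, 0.04, -0.051, 0, 0.72, 0.04, 0.04, -0.051, 0, 0.9, 0.04, 0.04, -0.051, 0, 1.08, 0.04, 0.04, -0.051, 0, 1.26, 0.04, 0.04, -0.051, 0, 1.44])

```text
time: 6.9
position: [0.4194, 0.0722, 0.1119]
tool_rot: [0.939, 0.343, -0.008, -0.005]
ft_force: [-0.1, 0.3, -0.2]
grip_width: 0.0402
```

```bash
python3 -c "
from g import *
go((.419,.072,.022,-56.9))"
```

```text
t 6.9 p [0.4194 0.0722 0.1119] yang -49.9 tilt -0.99982 F [-0.1  0.3 -0.2] w 0.0402 q6 0.77
[0.0006 0.0012 0.0899] turn 0.123
```

Call:
send_rows(steps=[0.04, 0, 0.001, 0.03, 0.123, 0.04, 0, 0.001, 0.06, 0.123, 0.04, 0, 0.001, 0.09, 0.123, 0.04, 0, 0.001, 0.09, 0.123, 0.0, 0, 0.001, 0.09, 0.123, 0.0, 0, 0.001, 0.09, 0.123, 0.0, 0, 0.001, 0.09, 0.123, 0.0, 0, 0.001, 0.09, 0.123], force=40)

```text
time: 7.9
position: [0.4186, 0.0718, 0.0225]
tool_rot: [0.959, 0.285, -0.008, -0.004]
ft_force: [-1.4, -0.6, 4.6]
grip_width: 0.0078
```

Call:
send_rows(steps=[0.0, 0, 0, 0, 0, 0.0, 0, 0, 0, 0, 0.0, 0, 0, 0, 0])

```text
time: 8.28
position: [0.4186, 0.0718, 0.0226]
tool_rot: [0.959, 0.285, -0.008, -0.004]
ft_force: [-1.3, -0.3, 3.3]
grip_width: 0.0079
```

```bash
python3 -c "
from g import *
go((.40,.10,.022,-45),(.410,.17,.022,-20),(.418,.218,.022,-8.2));snap('side','f')"
```

```text
t 8.28 p [0.4186 0.0718 0.0226] yang -56.9 tilt -0.99984 F [-1.3 -0.3  3.3] w 0.0079 q6 0.89
[-0.0002 -0.0338  0.001 ] turn -0.208
[ 0.0464 -0.087   0.0011] turn -0.645
[ 0.0793 -0.1229  0.0012] turn -0.851
```

View pics/f_side.png

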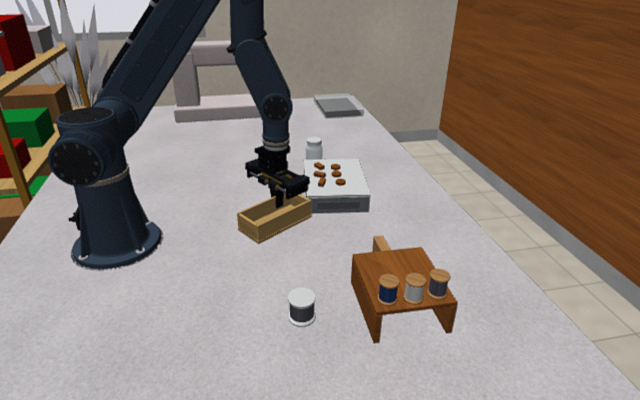

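Call:
send_rows(steps=[0.0, -0.001, -0.015, 0, -0.06, 0.0, -0.002, -0.032, 0, -0.13, 0.0, 0, -0.048, 0, -0.2, 0.0, 0.015, -0.06, 0, -0.34, 0.0, 0.03, -0.074, 0, -0.49, 0.0, 0.046, -0.087, 0, -0.64, 0.0, 0.063, -0.105, 0.001, -0.75, 0.0, 0.079, -0.123, 0.001, -0.85])

```text
time: 9.32
position: [0.4168, 0.2185, 0.0225]
tool_rot: [0.754, 0.656, -0.006, -0.007]
ft_force: [-0.3, -4.3, 5.5]
grip_width: 0.0079
```

```bash
python3 -c "
from g import *
go((.438,.2154,.022,-8.2))";python3 m2.py g
```

```text
t 9.32 p [0.4168 0.2185 0.0225] yang -7.9 tilt -0.99982 F [-0.3 -4.3  5.5] w 0.0079 q6 0.37
[-0.0001  0.0214  0.0001] turn 0.004
tray col n 1678 ctr [446.3 131.1] size [113.   87.7] long-axis dir deg 81.1
```

View pics/g_side.png

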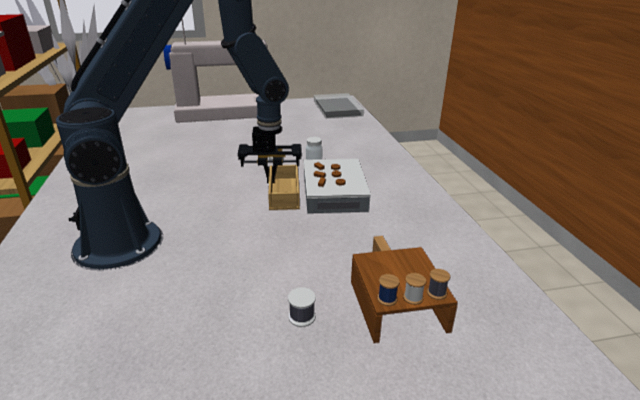

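View pics/g_top.png

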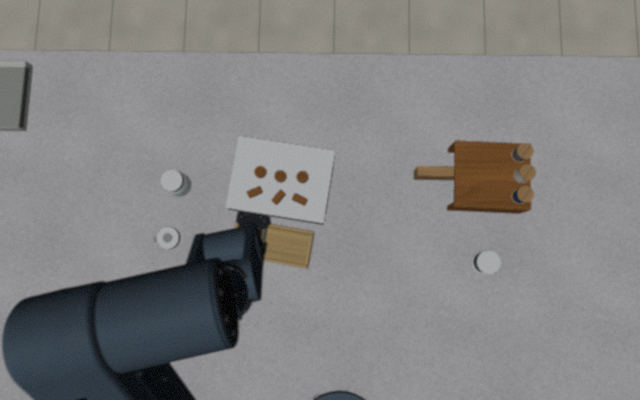

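Call:
send_rows(steps=[0.0, 0.002, 0.006, 0, 0, 0.0, 0.004, 0.012, 0, 0.0, 0.0, 0.004, 0.016, 0, 0.0, 0.0, 0.004, 0.019, 0, 0, 0.0, 0.004, 0.021, 0, 0, 0.0, 0.004, 0.022, 0, 0, 0.0, 0.004, 0.023, 0, 0])

```text
time: 10.3
position: [0.4374, 0.2217, 0.0225]
tool_rot: [0.754, 0.657, -0.007, -0.009]
ft_force: [-6.9, 1.5, 10.8]
grip_width: 0.0076
```

```bash
python3 -c "
from g import *
go((.438,.2154,.022,-8.2));snap('side','h')"; python3 m2.py h1
```

```text
t 10.3 p [0.4374 0.2217 0.0225] yang -7.9 tilt -0.99974 F [-6.9  1.5 10.8] w 0.0076 q6 0.36
[-0.0062  0.0015  0.0005] turn 0.006
tray col n 1654 ctr [467.5 135. ] size [111.3  88.7] long-axis dir deg 81.4
```

View pics/h_side.png

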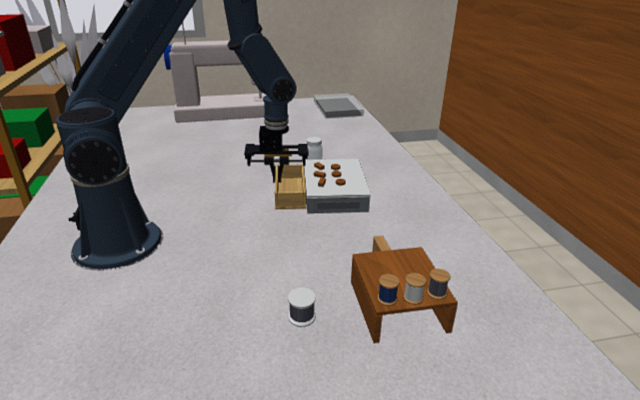

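Call:
send_rows(steps=[0.0, 0, 0.001, 0, 0, 0.03, 0, 0, 0, 0, 0.03, 0, 0, 0, 0, 0.03, 0, 0, 0, 0, 0.03, 0, 0, -0.05, 0, 0.03, 0, 0, -0.1, 0, 0.03, -0.05, 0, -0.13, 0, 0.04, -0.11, 0, -0.13, 0])

```text
time: 11.45
position: [0.4275, 0.1119, 0.1546]
tool_rot: [0.753, 0.658, -0.004, -0.006]
ft_force: [0.3, 0.1, -1.4]
grip_width: 0.0343
```

```bash
python3 -c "
from g import *
go((.5,-.08,.15,0),(.63,-.19,.14,0))"
```

```text
t 11.45 p [0.4275 0.1119 0.1546] yang -7.7 tilt -0.99988 F [ 0.3  0.1 -1.4] w 0.0343 q6 0.13
[-0.1805  0.0975  0.0028] turn -0.134
[-0.2722  0.2411  0.0105] turn -0.134
```

```bash
cat > m3.py <<'E'
from m import *
c=dict(np.load('a_top.npz')); P=pts(c); z=P[...,2]
for zt in (.045,.055,.058):
  U,V=np.meshgrid(np.arange(640),np.arange(400))
  m=(U>405)&(U<449)&(V>155)&(V<190)&(z>zt)&(z<.068)
  rect(c,m,.06,'bar'); v,u=np.where(m)
  W=np.array([cast(c,a,b,.06)[:2] for a,b in zip(u,v)])*1000
  ys=W[:,1]; l=cv2.fitLine(W.astype(np.float32),cv2.DIST_L2,0,.01,.01).ravel(); print(zt,l.round(4),np.degrees(np.arctan2(l[1],l[0]))%180, ys.max(), [W[abs(ys-k)<5,0].min().round(1) for k in(-240,-220,-190)],[W[abs(ys-k)<5,0].max().round(1) for k in(-240,-220,-190)])
g=c['color'][150:195,410:455].mean(2)
m=(U>440)&(U<560)&(V>130)&(V<225)&(z>.074)&(z<.086); rect(c,m,.08,'shelf')
v,u=np.where(m); W=np.array([cast(c,a,b,.08)[:2] for a,b in zip(u,v)])*1000
print('shelf +y edge', [W[abs(W[:,0]-k)<6,1].max().round(1) for k in (560,590,610,630,660,680)])
E
python3 m3.py
```

```text
bar n 353 ctr [ 631.1 -214.9] size [24.6 77.4] long-axis dir deg 90.8
0.045 [ 1.270000e-02 -9.999000e-01  6.311795e+02 -2.156885e+02] 90.72774 -176.22101138508577 [np.float64(619.1), np.float64(618.8), np.float64(618.4)] [np.float64(643.8), np.float64(643.5), np.float64(643.1)]
bar n 317 ctr [ 631.1 -216. ] size [24.6 75.2] long-axis dir deg 90.8
0.055 [ 9.000000e-03 -1.000000e+00  6.322672e+02 -2.163334e+02] 90.51652 -178.5472204806007 [np.float64(621.6), np.float64(621.3), np.float64(620.8)] [np.float64(643.8), np.float64(643.5), np.float64(643.1)]
bar n 255 ctr [ 632.3 -215.9] size [22.1 75. ] long-axis dir deg 90.8
0.058 [ 1.000000e-02 -1.000000e+00  6.322520e+02 -2.157451e+02] 90.57291 -178.5678762555981 [np.float64(621.6), np.float64(621.3), np.float64(620.9)] [np.float64(643.8), np.float64(643.5), np.float64(643.1)]
shelf n 4260 ctr [ 620.8 -352. ] size [180.2 160.5] long-axis dir deg 88.4
shelf +y edge [np.float64(-261.5), np.float64(-262.0), np.float64(-262.4), np.float64(-262.8), np.float64(-263.3), np.float64(-263.7)]
```

Call:
send_rows(steps=[0.06, -0.05, 0.03, 0, -0.04, 0.06, -0.11, 0.06, 0, -0.08, 0.06, -0.16, 0.095, 0, -0.12, 0.06, -0.2, 0.13, 0, -0.13, 0.06, -0.23, 0.17, 0, -0.13, 0.06, -0.25, 0.205, 0, -0.13, 0.06, -0.272, 0.241, 0, -0.13, 0.06, -0.272, 0.241, 0, -0.13])

```text
time: 12.45
position: [0.6323, -0.1923, 0.1499]
tool_rot: [0.709, 0.705, -0.003, -0.005]
ft_force: [0.1, -0.2, -0.5]
grip_width: 0.06
```

```bash
python3 m2.py i
```

```text
tray col n 1521 ctr [479.3 214.3] size [108.4  88. ] long-axis dir deg 81.6
```

View pics/i_top.png

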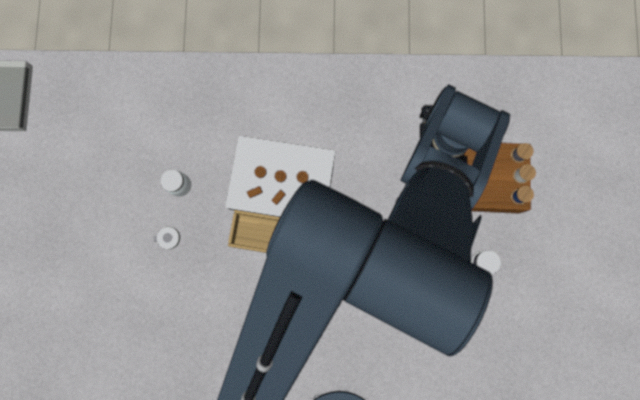

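View pics/i_side.png

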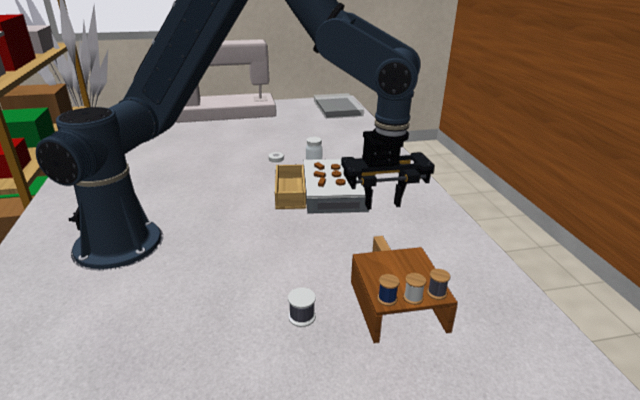

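The top view shows the tray flush with the board (tray corner (230,250) to the board's near-left corner); the fit gives tray centre 135 mm off the board origin and about 4 mm off-middle. On to the bar.

```bash
python3 -c "
from g import *
go((.632,-.205,.033,.7))"
```

```text
t 12.55 p [ 0.6292 -0.1894  0.1496] yang -0.2 tilt -0.99984 F [ 0.1 -0.4 -0. ] w 0.06 q6 -0.46
[-0.0162  0.0049  0.1164] turn -0.016
```

Call:
send_rows(steps=[0.06, -0.016, 0.004, 0.02, -0.016, 0.06, -0.016, 0.004, 0.06, -0.016, 0.06, -0.016, 0.004, 0.09, -0.016, 0.06, -0.016, 0.004, 0.116, -0.016, 0.06, -0.016, 0.004, 0.116, -0.016, 0.0, -0.016, 0.004, 0.116, -0.016, 0.0, -0.016, 0.004, 0.116, -0.016, 0.0, -0.016, 0.004, 0.116, -0.016], force=25)

```text
time: 13.55
position: [0.6318, -0.2051, 0.0347]
tool_rot: [0.703, 0.711, -0.004, -0.007]
ft_force: [0.7, 0.5, 0.0]
grip_width: 0.0376
```

Call:
send_rows(steps=[0.0, 0, 0, 0, 0, 0.0, 0, 0, 0, 0, 0.0, 0, 0, 0, 0])

```text
time: 13.92
position: [0.6321, -0.2052, 0.0354]
tool_rot: [0.703, 0.712, -0.004, -0.006]
ft_force: [-2.3, 0.2, 3.7]
grip_width: 0.0241
```

```bash
python3 -c "
from g import *
snap('side','j')
go((.6303,-.065,.033,.7))"
```

```text
t 13.97 p [ 0.6321 -0.2053  0.0354] yang 0.7 tilt -0.99989 F [-1.2 -0.6  4.6] w 0.0238 q6 -0.49
[0.1403 0.     0.003 ] turn 0.0
```

View pics/j_side.png

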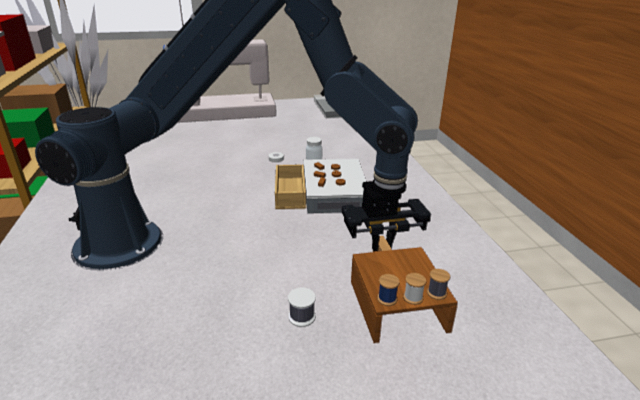

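The fingers hold the bar (opening 24 mm) at (385,243), clear of the shelf front. Next I draw it out.

Call:
send_rows(steps=[0.0, 0.01, 0, 0, 0, 0.0, 0.028, 0, 0, 0, 0.0, 0.048, 0, 0, 0, 0.0, 0.07, 0, 0, 0, 0.0, 0.092, 0, 0, 0, 0.0, 0.115, 0, 0, 0, 0.0, 0.132, 0, 0, 0, 0.0, 0.14, 0, 0, 0])

```text
time: 14.98
position: [0.63, -0.0636, 0.0357]
tool_rot: [0.702, 0.712, -0.004, -0.007]
ft_force: [0.2, -0.0, -1.5]
grip_width: 0.0236
```

```bash
python3 -c "
from g import *
snap('side','k')
go()"
```

```text
t 15.03 p [ 0.63   -0.0631  0.0358] yang 0.8 tilt -0.99987 F [-0.8  0.6 -1.8] w 0.024 q6 -0.29
```

View pics/k_side.png

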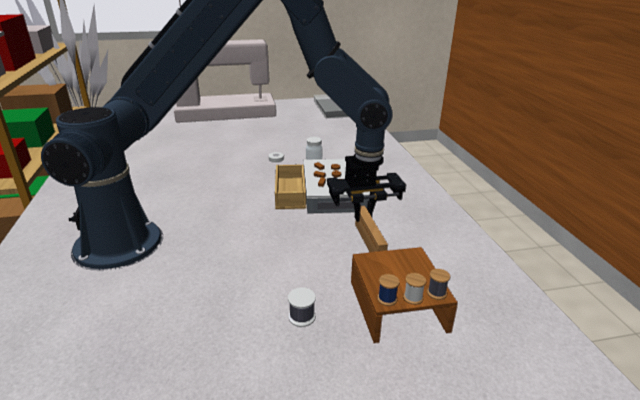

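Call:
send_rows(steps=[0.0, 0, 0, 0.001, 0, 0.055, 0, 0, 0.001, 0, 0.055, 0, 0, 0.001, 0, 0.055, 0, 0, 0.001, 0, 0.055, 0, 0, -0.04, 0, 0.055, 0, 0, -0.08, 0, 0.055, 0.05, 0, -0.1, 0, 0.055, 0.11, 0, -0.1, 0])

```text
time: 16.02
position: [0.6322, 0.0459, 0.1389]
tool_rot: [0.703, 0.711, -0.002, -0.005]
ft_force: [0.4, -0.5, -0.7]
grip_width: 0.0546
```

```bash
cat > m4.py <<'E'
from m import *
import sys
c=snap('top',sys.argv[1]); s=snap('side',sys.argv[1])
for c in (c,s):
  P=pts(c); z=P[...,2]; hsv=cv2.cvtColor(c['color'],cv2.COLOR_RGB2HSV)
  m=(hsv[...,0]<30)&(hsv[...,1]>50)&(z>.054)&(z<.067)&(P[...,0]>.55)&(P[...,0]<.7)&(P[...,1]>-.25)&(P[...,1]<.02)
  rect(c,m,.06,'bar')
from g import go
go()
E
python3 m4.py l
```

```text
bar n 712 ctr [ 629.8 -126.8] size [ 24.6 176.4] long-axis dir deg 90.8
bar n 415 ctr [ 626.9 -131.7] size [ 26.1 184.1] long-axis dir deg 90.4
t 16.12 p [0.6291 0.052  0.137 ] yang 1.1 tilt -0.99986 F [ 0.2 -0.6  0.1] w 0.0549 q6 -0.12
```

View pics/l_top.png

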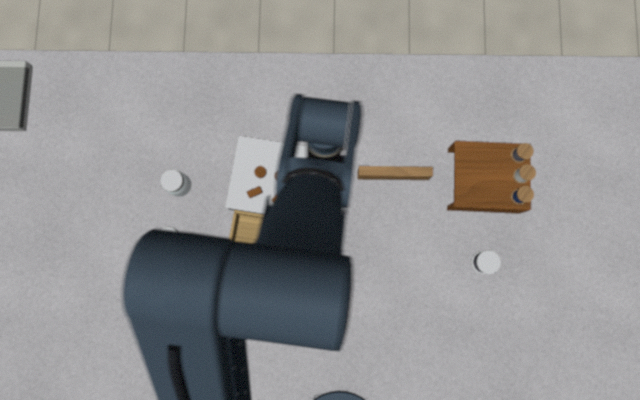

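The bar stands free of the shelf at (395,172), centre (0.630,-0.126). I take it at its middle.

```bash
python3 -c "
from g import *
go((.6302,-.126,.0335,.8))"
```

```text
t 16.12 p [0.6291 0.052  0.137 ] yang 1.1 tilt -0.99986 F [ 0.2 -0.6  0.1] w 0.0549 q6 -0.12
[-0.1788 -0.0008  0.1022] turn 0.005
```

Call:
send_rows(steps=[0.055, -0.05, -0.001, 0, 0.005, 0.055, -0.1, -0.001, 0, 0.005, 0.055, -0.15, -0.001, 0, 0.005, 0.055, -0.179, -0.001, 0.01, 0.005, 0.055, -0.179, -0.001, 0.04, 0.005, 0.055, -0.179, -0.001, 0.075, 0.005, 0.055, -0.179, -0.001, 0.102, 0.005, 0.055, -0.179, -0.001, 0.102, 0.005])

```text
time: 17.12
position: [0.6278, -0.1261, 0.0312]
tool_rot: [0.702, 0.712, -0.004, -0.011]
ft_force: [-0.1, -0.2, 0.1]
grip_width: 0.0551
```

Call:
send_rows(steps=[0.0, 0, 0, 0.001, 0, 0.0, 0, 0, 0.001, 0, 0.0, 0, 0, 0.001, 0, 0.0, 0, 0, 0.001, 0, 0.0, 0, 0, 0.001, 0, 0.0, 0, 0, 0.001, 0], force=45)

```text
time: 17.88
position: [0.6287, -0.1264, 0.0311]
tool_rot: [0.702, 0.712, -0.003, -0.009]
ft_force: [0.8, 0.0, 5.6]
grip_width: 0.0241
```

```bash
python3 -c "
from g import *
go((.63,-.126,.15,.8),(.6867,.1409,.15,-8.2),(.6867,.1409,.0945,-8.2))"
```

```text
t 17.88 p [ 0.6287 -0.1264  0.0311] yang 0.8 tilt -0.9998 F [0.8 0.  5.6] w 0.0241 q6 -0.39
[ 0.0014 -0.0009 -0.1189] turn -0.0
[ 0.2675  0.0594 -0.1177] turn 0.157
[ 0.267   0.0604 -0.0622] turn 0.157
```

Call:
send_rows(steps=[0.0, 0, 0, -0.03, 0, 0.0, 0, 0, -0.07, 0, 0.0, 0.01, 0, -0.11, 0, 0.0, 0.05, 0.01, -0.118, 0.03, 0.0, 0.1, 0.02, -0.118, 0.07, 0.0, 0.15, 0.03, -0.118, 0.12, 0.0, 0.21, 0.035, -0.118, 0.157, 0.0, 0.26, 0.04, -0.118, 0.157])

```text
time: 18.88
position: [0.6661, 0.1353, 0.1492]
tool_rot: [0.756, 0.655, -0.006, -0.01]
ft_force: [0.4, -0.5, -1.3]
grip_width: 0.0239
```

```bash
python3 -c "
from g import *
snap('side','n');snap('top','n')
go((.6684,.1441,.12,-8.2),(.6684,.1441,.0935,-8.2))"
```

```text
t 18.98 p [0.6658 0.1392 0.1493] yang -7.9 tilt -0.99972 F [ 0.2  0.  -1.4] w 0.024 q6 0.17
[0.005  0.0026 0.0293] turn 0.006
[0.0048 0.0032 0.0558] turn 0.006
```

View pics/n_side.png

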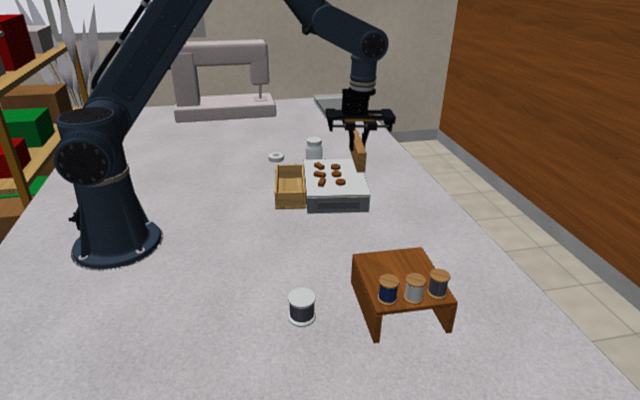

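The bar is held level at (360,148), above the far part of the board behind the pieces. I lower it to just above the surface.

Call:
send_rows(steps=[0.0, 0.005, 0.003, 0, 0.006, 0.0, 0.005, 0.003, 0.015, 0.006, 0.0, 0.005, 0.003, 0.03, 0.006, 0.0, 0.005, 0.003, 0.045, 0.006, 0.0, 0.005, 0.003, 0.053, 0.006, 0.0, 0.005, 0.003, 0.055, 0.006, 0.0, 0.005, 0.003, 0.055, 0.006])

```text
time: 19.85
position: [0.6686, 0.1442, 0.0945]
tool_rot: [0.756, 0.655, -0.004, -0.011]
ft_force: [0.6, -0.1, -1.6]
grip_width: 0.0237
```

```bash
python3 -c "
from g import *
c=snap('side','o');cv2.imwrite('pics/o_crop.png',cv2.resize(c['color'][80:230,250:450,::-1],None,fx=4,fy=4,interpolation=cv2.INTER_CUBIC))
go((.6684,.1441,.0935,-8.2))"
```

```text
t 19.9 p [0.6688 0.1444 0.0948] yang -8.2 tilt -0.99974 F [-0.1  1.  -2.1] w 0.0234 q6 0.18
[-0.0003 -0.0003  0.0013] turn -0.0
```

View pics/o_crop.png

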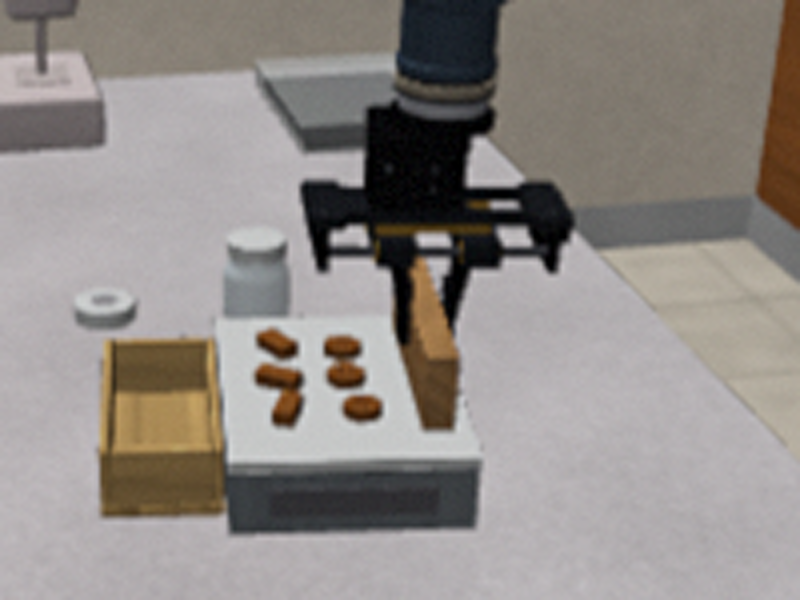

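The bar's lower edge is a few mm above the board, at crop (440,425), behind all six pieces; tray flush. Sweeping now.

Call:
send_rows(steps=[0.0, 0, -0.006, 0.0015, 0, 0.0, 0, -0.016, 0.0015, 0, 0.0, 0, -0.026, 0.0015, 0, 0.0, 0, -0.036, 0.0015, 0, 0.0, 0, -0.047, 0.0015, 0, 0.0, 0, -0.058, 0.0015, 0, 0.0, 0, -0.069, 0.0015, 0, 0.0, 0, -0.08, 0.0015, 0])

```text
time: 20.9
position: [0.5889, 0.1559, 0.095]
tool_rot: [0.756, 0.655, -0.004, -0.011]
ft_force: [0.8, -1.1, -1.8]
grip_width: 0.0239
```

```bash
python3 -c "
from g import *
c=snap('side','p');cv2.imwrite('pics/p_crop.png',cv2.resize(c['color'][80:230,250:450,::-1],None,fx=4,fy=4,interpolation=cv2.INTER_CUBIC))
b=np.array([.6067,.151]);x=np.array([.99,-.1426]);y=np.array([.1426,.99])
o=robot.get_obs();d=o['position'][:2]-b;print('board frame',d@x,d@y);go()"
```

```text
board frame -0.02053241675426442 0.002252280370871368
t 20.95 p [0.5867 0.1562 0.0949] yang -8.2 tilt -0.99967 F [-2.2 -0.1 -1.9] w 0.024 q6 0.2
```

View pics/p_crop.png

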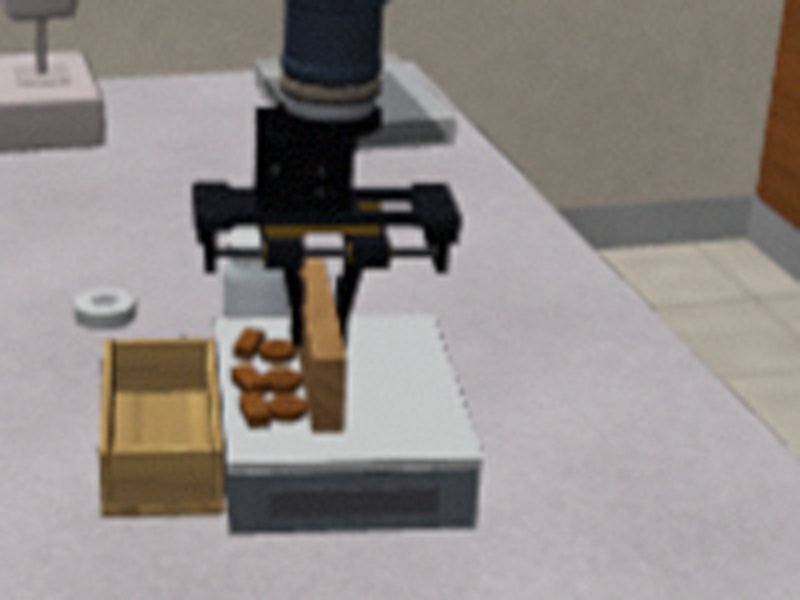

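All six pieces are ahead of the bar, abreast between crop (235,340) and (305,410). Continuing over the edge.

Call:
send_rows(steps=[0.0, 0, -0.008, 0.003, 0, 0.0, 0, -0.016, 0.003, 0, 0.0, 0, -0.024, 0.003, 0, 0.0, 0, -0.032, 0.003, 0, 0.0, 0, -0.04, 0.003, 0, 0.0, 0, -0.048, 0.003, 0, 0.0, 0, -0.056, 0.003, 0, 0.0, 0, -0.062, 0.003, 0])

```text
time: 21.95
position: [0.5246, 0.1651, 0.0934]
tool_rot: [0.756, 0.655, -0.005, -0.012]
ft_force: [-0.4, 0.5, -1.5]
grip_width: 0.0241
```

```bash
cat > bf.py <<'E'
from g import *
import sys
t=sys.argv[1]
c=snap('side',t);cv2.imwrite(f'pics/{t}_crop.png',cv2.resize(c['color'][80:230,250:450,::-1],None,fx=4,fy=4,interpolation=cv2.INTER_CUBIC))
b=np.array([.6067,.151]);x=np.array([.99,-.1426]);y=np.array([.1426,.99])
o=robot.get_obs();d=o['position'][:2]-b;print('board frame',d@x,d@y);go()
E
python3 bf.py q
```

```text
board frame -0.08438989865444617 0.002213979262500598
t 22.0 p [0.5235 0.1652 0.0933] yang -8.2 tilt -0.99962 F [-1.2 -1.1 -1.7] w 0.0236 q6 0.23
```

View pics/q_crop.png

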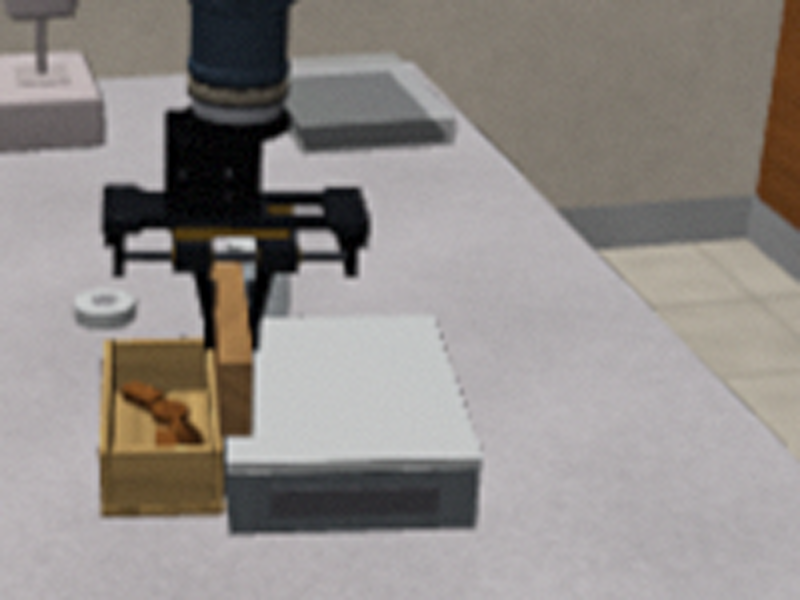

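Most pieces already lie in the tray; I push 15 mm further, then back off to look.

Call:
send_rows(steps=[0.0, 0, -0.005, 0, 0, 0.0, 0, -0.01, 0, 0, 0.0, 0, -0.015, 0, 0, 0.0, 0, -0.017, 0, 0, 0.0, 0, -0.01, 0, 0, 0.0, 0, 0.01, -0.003, 0, 0.0, 0, 0.04, -0.006, 0, 0.0, 0, 0.07, -0.006, 0])

```text
time: 23.0
position: [0.5949, 0.155, 0.0978]
tool_rot: [0.756, 0.655, -0.005, -0.012]
ft_force: [-0.1, 0.4, -2.3]
grip_width: 0.0239
```

```bash
python3 bf.py r
```

```text
board frame -0.006344815489029043 0.0021849127241415863
t 23.05 p [0.6007 0.1541 0.0981] yang -8.2 tilt -0.99983 F [ 3.9 -1.  -1.2] w 0.0237 q6 0.2
```

View pics/r_crop.png

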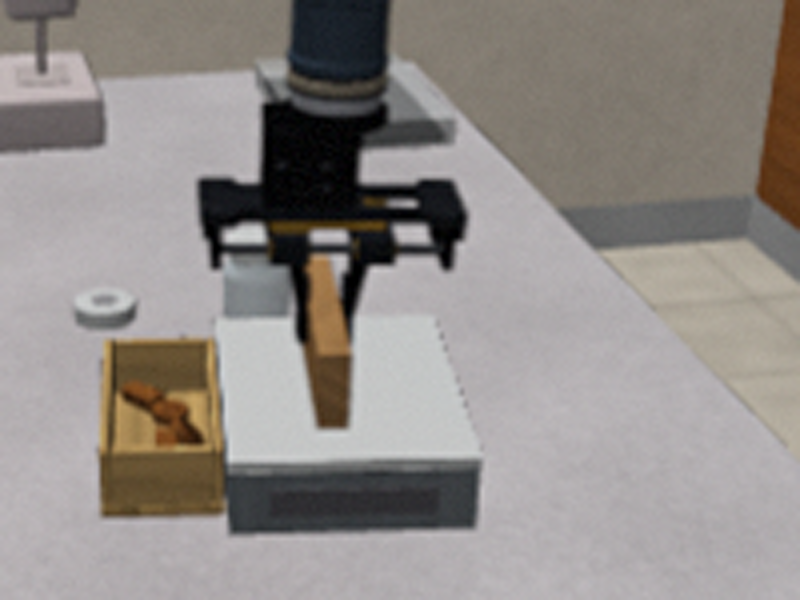

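The board is empty. I lower the bar onto it.

Call:
send_rows(steps=[0.0, 0, 0, 0.002, 0, 0.0, 0, 0, 0.004, 0, 0.0, 0, 0, 0.006, 0, 0.0, 0, 0, 0.0065, 0, 0.0, 0, 0, 0.007, 0, 0.0, 0, 0, 0.007, 0])

```text
time: 23.8
position: [0.6005, 0.1542, 0.0912]
tool_rot: [0.756, 0.654, -0.002, -0.009]
ft_force: [-0.5, -0.1, -2.0]
grip_width: 0.0235
```

```bash
python3 bf.py s
```

```text
board frame -0.006465839413300742 0.002309847047869019
t 23.85 p [0.6006 0.1542 0.0913] yang -8.2 tilt -0.99983 F [ 0.2 -0.  -1. ] w 0.0235 q6 0.2
```

Call:
send_rows(steps=[0.0, 0, 0, 0.001, 0, 0.0, 0, 0, 0.0015, 0, 0.0, 0, 0, 0.002, 0, 0.0, 0, 0, 0.002, 0])

```text
time: 24.35
position: [0.6007, 0.1542, 0.0911]
tool_rot: [0.756, 0.654, -0.002, -0.009]
ft_force: [-3.2, 0.0, 8.0]
grip_width: 0.0238
```

```bash
python3 -c "
from g import *
go()"
```

```text
t 24.35 p [0.6007 0.1542 0.0911] yang -8.2 tilt -0.99985 F [-3.2  0.   8. ] w 0.0238 q6 0.2
```

Contact (8 N). I open, then lift and withdraw.

Call:
send_rows(steps=[0.05, 0, 0, -0.0005, 0, 0.05, 0, 0, -0.0005, 0, 0.05, 0, 0, -0.0005, 0, 0.05, 0, 0, -0.0005, 0, 0.05, 0, 0, -0.03, 0, 0.05, 0, 0, -0.07, 0, 0.05, 0, 0, -0.11, 0, 0.05, 0, 0, -0.13, 0])

```text
time: 25.35
position: [0.6036, 0.1529, 0.2235]
tool_rot: [0.756, 0.654, -0.0, -0.007]
ft_force: [-0.8, -0.1, 0.1]
grip_width: 0.0498
```

Call:
send_rows(steps=[0.05, -0.05, 0, 0, 0, 0.05, -0.1, 0, 0, 0, 0.05, -0.15, 0, 0, 0, 0.05, -0.2, 0, 0, 0, 0.05, -0.25, 0, 0, 0, 0.05, -0.3, 0, 0, 0, 0.05, -0.35, 0, 0, 0, 0.05, -0.35, 0, 0, 0])

```text
time: 26.35
position: [0.5532, -0.1973, 0.2201]
tool_rot: [0.758, 0.653, -0.001, -0.007]
ft_force: [0.1, 0.3, 0.9]
grip_width: 0.0498
```

```bash
python3 bf.py t; python3 - <<'E'
from m import *
c=snap('top','t'); P=pts(c); z=P[...,2]; hsv=cv2.cvtColor(c['color'],cv2.COLOR_RGB2HSV)
cv2.imwrite('pics/t_topcrop.png',cv2.resize(c['color'][110:280,140:350,::-1],None,fx=3.5,fy=3.5,interpolation=cv2.INTER_CUBIC))
m=(hsv[...,1]>60)&(hsv[...,0]<30)&(z<.062)&(P[...,0]<.56)&(P[...,0]>.38)&(P[...,1]>.03)&(P[...,1]<.32)
rect(c,m,.055,'tray')
m=(z>.10)&(z<.13)&(P[...,0]>.5)&(P[...,1]>.03)&(P[...,1]<.3); rect(c,m,.12,'bar')
E
```

```text
board frame -0.0036898061637268575 -0.3501865571168664
t 26.4 p [ 0.5531 -0.195   0.22  ] yang -8.4 tilt -0.99988 F [-0.3  1.1 -0.5] w 0.0499 q6 -0.39
tray n 2684 ctr [473.3 174.3] size [189.2  88.5] long-axis dir deg 81.7
bar n 886 ctr [600.8 152.9] size [180.4  27.1] long-axis dir deg 81.6
```

View pics/t_topcrop.png

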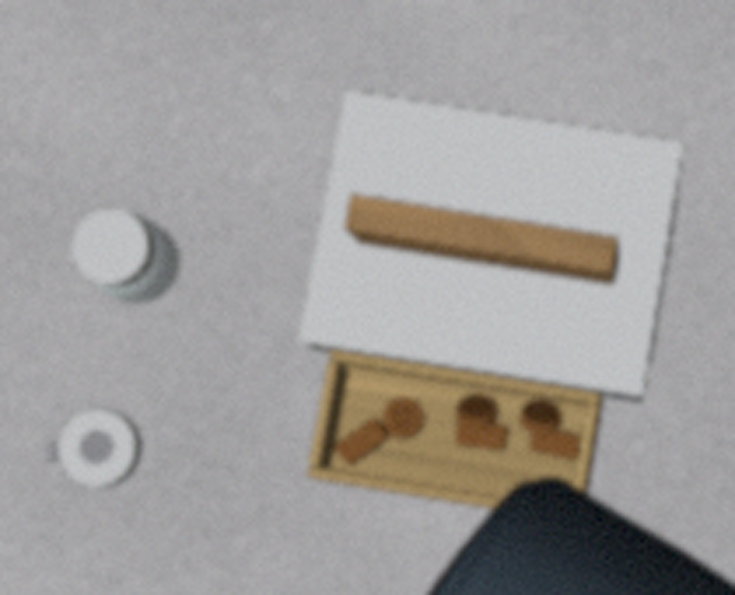

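View pics/t_side.png

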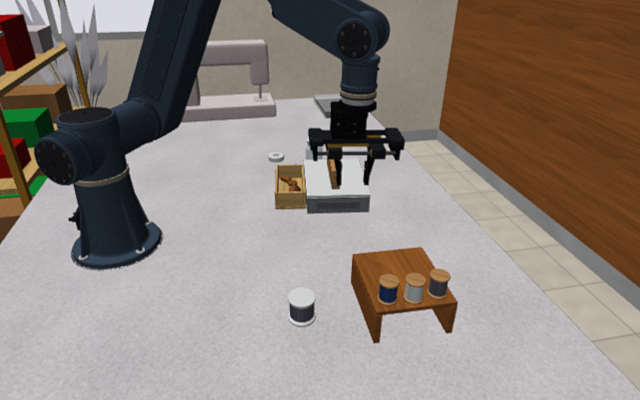

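All six pieces (three buttons, three toggles) lie in the tray. The bar stands free on the bare board, the tray is flush, and the jar and tape are where they were. Handing in.

```bash
python3 - <<'E'
from m import *
c=dict(np.load('t_top.npz')); z=pts(c)[...,2]; U,V=np.meshgrid(np.arange(640),np.arange(400))
def box(x0,x1,y0,y1): return (U>=x0)&(U<x1)&(V>=y0)&(V<y1)
for n,b,zz,h in(('reel',(470,510,240,280),.02,.055),('jar',(150,200,160,210),.02,.075),('tape',(150,190,220,260),.008,.018)): rect(c,box(*b)&(z>zz),h,n)
print(hand_in())
E
```

```text
reel n 998 ctr [ 421.3 -336.9] size [91.5 72.3] long-axis dir deg 1.0
jar n 582 ctr [592.2 403.1] size [71.7 56.5] long-axis dir deg 64.7
tape n 430 ctr [462.1 429.9] size [55.5 58.3] long-axis dir deg 137.2
the job is handed in; nothing more can be done
None
```

The job is done and handed in at about 26 s of the 72 s allowed. All six buttons and toggles are in the tray, and the tray stands flush against the board's near edge.

**What went wrong:** On the first pull, the fingers had not fully closed on the tray wall. The tray turned and pushed against the board's near-right corner with about 15–20 N. I let go, measured again, took the wall again with a firm grip and set the tray in place.

**The rest:** The bar came out from under the shelf, was put down clear of it and let go, then taken at its middle. One sweep, with a last 15 mm push, carried all the pieces over the edge. The bar then went back on the board, standing on its narrow face, and I let go.

**Last checks:**
- **Tray:** its centre is about 135 mm from the board's origin, parallel to the edge within about 0.1° and roughly 4 mm off the middle of the edge.
- **Pieces:** the last picture shows three buttons and three toggles in the tray and none left on the board.
- **Bar:** it stands near the board's centre with the gripper withdrawn.
- **Jar and tape measure:** measured where they were at the start (tape within about 1 mm).
- **Reel:** the final measurement disagreed (a 92 by 72 mm blob instead of about 56 mm), most likely because the arm was partly in that view. In the last side picture it stands at the same place as before, and the arm never went near it.

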